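Offer the magnifier arm up to its hinge fork and hold it for the pin

ROBOT

A 7-joint arm with a two-finger parallel gripper is mounted at the origin on the work surface. World frame = base frame: x ahead of the robot, y to its left, z up, the work surface at z = 0. Lengths are in m, angles in rad, forces in N, time in s.
With the tool pointing down it reaches from about 0.425 to 0.875 m from the base axis. Payload 4.7 kg.
Tool frame: the origin (TCP) lies midway between the tips of the shut fingers; the grasp point (between the pads) lies 19 mm behind it; z points along the fingers, y is the line along which they close (so a half turn about z gives the same grasp; the last joint's range is limited). The gripper opens to 87 mm and grips with 3 to 60 N. Pads are 19 mm wide; open, the fingers measure 117 mm over their backs; the gripper's body (75 mm by 190 mm) begins 51 mm behind the grasp point.
Start: joints at [1.14, 0.321, -0.07, 1.45, 0.023, 1.371, -0.057], TCP at [0.28, -0.587, 0.187] pointing down, gripper open.
Joint ranges: [-2.86, 2.86], [-0.3, 2.09], [-1.38, 1.24], [0.06, 2.45], [-1.56, 4.7], [0.09, 2.05], [-2.69, 2.69]. Speed limits (rad/s): [2.57, 2.57, 3.14, 3.14, 3.14, 3.14, 3.14].

INTERFACE

Orientations are given as [roll, pitch, yaw] about the fixed x, y, z axes, in that order (R = Rz(yaw) Ry(pitch) Rx(roll)).
In Python, from station import bot gives the robot as it stands.
- The arm moves only by the shell command python3 -m jog 'ROWS'. ROWS is JSON, a list of rows, each a list of 3 entries, a list of its own where there are three numbers: the closure, from 0 (fully open) to 1 (shut), then the shift along the tool's x, y, z in m, then the turn, a rotation vector about the tool's x, y, z in rad. A call has 1 to 8 rows; each row is the pose to reach, as a shift and turn from the pose commanded when the call began, along the tool's axes at that moment; what a row does not reach only later rows make up. A row lasts 1/12 s, in which the tool goes at most 41.7 mm and 7.16 degrees, less where a joint would pass 70% of its speed; a pose out of reach is approached as far as the arm can. A call with a gripper value outside its range is refused whole. The fingers move at their own pace and stop on an object; the grip force is fixed at half the most. Time passes only in rows, so rows that repeat a pose let the fingers close. It gives the time, the measured TCP pose, the force, the opening and the grip force at its end, in the units of the state.
- bot.sense(): the state, without advancing time (a new reading comes with each control period).
- bot.grab_frame(name): name is "scene" or "top" or "wrist"; returns (picture, depth): 384x512x3 uint8, blue, green, red; 384x512 float32, m along the optical axis (not along the pixel's ray), 0 where there is no reading.
- bot.get_calibration(name): a dict with "fx", "fy", "cx", "cy" (pixels), "origin" and "attitude" of the camera in the world. Camera axes: x right, y down, z forward; pixel columns grow to the right and rows downward; lengths in m; the calibration is good to about 2 mm. A picture is of the moment at which its call begins: read the wrist's pose just before it. get_calibration takes no time and is no camera call; for the wrist camera it gives the pose at the moment of the call.
- bot.close_job(): hands the job in; it is judged then, once.
The state is a dict: "time_s": time; "qpos": joint angles; "joint_velocities": joint speeds; "joint_efforts": joint torques, N m; "eef_pos": TCP position; "eef_rot": TCP orientation; "contact_force": force on the tool from outside, world axes, zero at the start; "wrist_torque": the same for the moment, N m; "grip_width": finger opening in m; "grasp_force": force on a finger pad.
Only numpy, scipy, OpenCV 4.12 (cv2) and the standard library are available. Lean on these libraries where they do the work, as an engineer would, in place of code of your own. Each camera call takes 0.05 s, during which the arm holds its last target. There are 200 camera calls.

TASK

On the magnifier stand, first turn the black lock collar clockwise (seen from above) until its nose points straight at the square tooth, its locked mark, and leave it there. Then pick up the loose lens arm with the bored knuckle, bring its knuckle between the two knuckles of the stand's fork so that the three holes line up well enough for the pin to slide through, and finish while still holding it there, still, hanging free in your grip without leaning on the stand. Leave the pin, the spare arm with the ball end and everything else on the desk where they are.

Things in the scene. Friction and masses are not known exactly. Their poses are not given: they have to be found in the camera images.
- stand: Magnifier stand, fixed; nothing on it moves but the collar. Origin on the desk on its post's axis, z up. Foot 100 mm across, 18 mm high; round hub 92 mm across at 112 to 134 mm height; from the hub a fork reaches along its own -x (roughly towards the robot): crossbar 60 to 72 mm from the post axis, then two prongs with bored knuckles. Hinge axis along y, at x = -100, z = 120 mm.
- fork_bore (a point): Middle of the gap between the fork's two knuckles, on the hinge axis, 120 mm above the desk; y axis along the bores (14 mm). The knuckles are 28 mm across, 14 mm long, 40 mm apart, and span 106 to 134 mm height; the gap is open above, below and in front.
- locked_mark (a point): Top of the square steel tooth on the hub's rim, the locked mark, 41 mm from the post axis on the fork side (stand's -x), 143 mm above the desk. The small round stud 75 degrees away on the rim is the open mark.
- collar (a joint): Black lock collar, 54 mm across, captive on top of the hub, turning about the post axis with light friction (0.04 N m); stays where left. In rad: 0 with its nose at the round stud, growing clockwise seen from above; at 1.30 the nose points at the square tooth (locked) and the grip bar lies along the stand's x; it can be overturned, stop at 1.9.
- collar_grip (a point): On the collar's axis, 12 mm below the top of its upright grip bar. The bar runs through the axis, 44 mm long, 12 mm thick, from 146.5 to 176.5 mm above the desk. The point's x axis runs along the bar towards the nose.
- collar_nose (a point): Tip of the collar's nose, a small tooth on its rim 35 mm from its axis, at one end of the bar's direction, 140 mm above the desk.
- leaf: Loose lens arm (0.18 to 0.28 kg), flat on the desk left or right of the stand. Origin on the underside below the rib. Along its x: at +x a bored knuckle 28 mm across, 28 mm long in y; a bar 12 mm wide; at the origin an upright rib to grip, 34 mm long (x), 12 mm thick (y), top at 36 mm; at -x a lens 72 mm across, 12 mm high, centred at -76 mm. Balances within 20 mm of the rib.
- leaf_bore (a point): Centre of the lens arm's knuckle bore: 55 mm from the arm's origin along its +x and 14 mm above its underside; y axis along the bore.
- leaf_grip (a point): Middle of the rib, 24 mm above the underside of the lens arm.
- spare: Spare lens arm: same build, but its lens rim is 58 mm across and it ends in a plain ball 28 mm across, with no bore. Leave alone. Origin on its underside below the rib.
- pin: Loose steel hinge pin, 8 mm thick, 75 mm long with a small head, lying near the stand. Leave alone. Origin at its middle, on the underside.
- eyepiece: Black microscope eyepiece, 34 mm across, 50 mm tall, standing. Leave alone. Origin: centre of underside.
- dust_cap: Black round dust cap, 34 mm across, 12 mm high. Leave alone. Origin: centre of underside.
- objective: Steel microscope objective, 24 mm across, 45 mm tall, standing. Leave alone. Origin: centre of underside.
- oil: Small amber immersion-oil bottle, 28 mm across, 60 mm tall, standing. Leave alone. Origin: centre of underside.
- slide_box: Closed wooden slide box, 80 x 150 x 34 mm. Leave alone. Origin: centre of underside.
- stylus: Dark tablet stylus, 140 mm long, 8 mm thick, lying. Leave alone. Origin: its middle, on the underside.
Mind the look-alikes: they are no part of the job. What is shaped like the leaf but purple or turquoise is not meant.

How it is judged:
By the outcome, as a careful person would: the job done as asked, in the order asked, and still so for the second after the job is handed in, while the arm keeps its last pose, push and grip.
It also fails if it takes over 58 s, if anything falls off the work surface, if the arm or the gripper's body presses on something with over 40 N, if the wrist force passes 120 N, or if a joint passes its speed limit or range.

## Working session

There is one attempt and no reset: what is moved stays moved. The work goes in short steps, Python scripts to look and compute and a shell command to move; the robot and the scene stay as the last step left them, time stands still between calls to the robot, and variables do not carry over. Pictures are saved under pics/ and viewed, at most 10 in all, crops included, and the job is handed in when it is done.

```bash
mkdir -p pics; ls
python3 - <<'E'
from station import bot
import cv2,numpy as np
for n in("scene","top"):
    im,d=bot.grab_frame(n);cv2.imwrite(f"pics/{n}0.png",im);np.save(f"pics/{n}0.npy",d);print(n,bot.get_calibration(n))
print(bot.sense())
E
```

```text
pics
scene {'fx': 483.4837332059438, 'fy': 483.4837332059438, 'cx': 258.07044787921353, 'cy': 191.1424856876429, 'origin': array([1.39121344, 0.20902661, 1.04314276]), 'attitude': array([-2.35376747, -0.01442478,  1.77620426])}
top {'fx': 492.71516553555387, 'fy': 492.71516553555387, 'cx': 259.97354338990095, 'cy': 186.66285900448403, 'origin': array([0.38513555, 0.00982943, 1.91552171]), 'attitude': array([-3.09378751,  0.01169659, -1.59224071])}
{'time_s': 0.1, 'qpos': array([ 1.14008402,  0.32176654, -0.07005685,  1.45155253,  0.02260588,
        1.37078825, -0.05691491]), 'joint_velocities': array([ 0.0001623 , -0.00150629,  0.00021285, -0.00260317,  0.00091478,
        0.00143649, -0.00040136]), 'joint_efforts': array([-2.56959083e-04, -4.92572021e+01, -4.05977201e-01, -3.13397813e+01,
       -6.42258581e-02,  3.95616435e-02,  9.77987202e-05]), 'eef_pos': array([ 0.27938508, -0.5862815 ,  0.18635948]), 'eef_rot': array([-3.13986751e+00,  1.06997994e-04,  4.44800060e-01]), 'contact_force': array([-0.2755547 , -0.14455758,  0.39376874]), 'wrist_torque': array([ 0.06621171, -0.04435797,  0.03329777]), 'grasp_force': 0.0, 'grip_width': 0.086719862561241}
```

View pics/scene0.png

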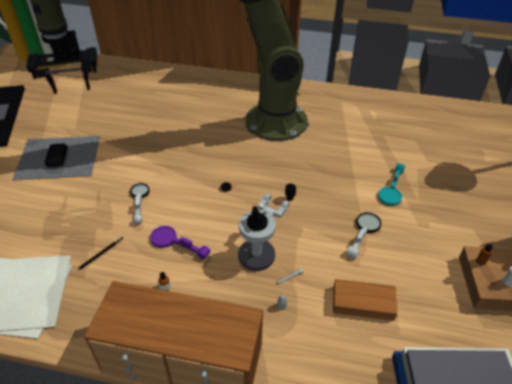

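View pics/top0.png

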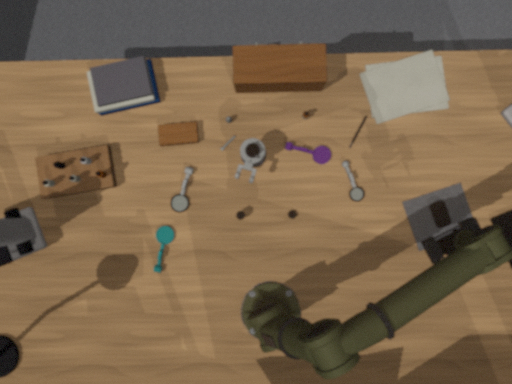

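The scene shows the stand at scene (257,235) / top (252,152). Two grey arms could be the leaf: A at scene (362,235) / top (184,188), and B at scene (138,203) / top (352,180). The purple arm at top (308,150) and the turquoise one at top (162,248) are not meant. A's lens looks bigger, so I'll check it in a close crop.

```bash
cat > h.py <<'E'
import numpy as np,cv2
from scipy.spatial.transform import Rotation as R
from station import bot
def cam(n):
    c=bot.get_calibration(n); return c,R.from_euler('xyz',c['attitude']).as_matrix()
def ray(n,uv,z,cal=None):
    "pixels -> world points on plane z"
    c,M=cal or cam(n); uv=np.atleast_2d(uv).astype(float)
    d=np.c_[(uv[:,0]-c['cx'])/c['fx'],(uv[:,1]-c['cy'])/c['fy'],np.ones(len(uv))]@M.T
    o=np.array(c['origin']); return o+d*((z-o[2])/d[:,2])[:,None]
def cloud(n,d,cal=None):
    c,M=cal or cam(n); v,u=np.mgrid[:d.shape[0],:d.shape[1]]
    P=np.stack([(u-c['cx'])/c['fx']*d,(v-c['cy'])/c['fy']*d,d],-1)@M.T+np.array(c['origin'])
    P[d<=0]=np.nan; return P
def proj(n,P,cal=None):
    c,M=cal or cam(n); q=(np.atleast_2d(P)-c['origin'])@M
    return np.c_[q[:,0]/q[:,2]*c['fx']+c['cx'],q[:,1]/q[:,2]*c['fy']+c['cy']]
E
python3 - <<'E'
from h import *
s=cv2.imread('pics/scene0.png');t=cv2.imread('pics/top0.png')
f=lambda im,u,v,w=66,h=50:cv2.resize(im[v-h//2*1:v+h//2,u-w//2:u+w//2],(396,300),interpolation=cv2.INTER_CUBIC)
cv2.imwrite('pics/c1.png',np.vstack([np.hstack([f(s,364,236),f(s,138,203)]),np.hstack([f(s,265,218,92,70),f(t,250,160)])]))
for nm,px in dict(stand=(252,152),A_lens=(180,203),A_kn=(188,170),B_lens=(357,194),B_kn=(346,162)).items():
    print(nm,ray('top',px,.12 if nm=='stand' else .012).round(3))
for n in('top','scene'):
    P=cloud(n,np.load(f'pics/{n}0.npy')); m=(P[...,2]>.1)&(P[...,2]<.2)&(P[...,0]>.42)&(P[...,0]<.75)&(abs(P[...,1])<.2)
    print(n,m.sum(),np.nanmean(P[m],0),np.nanmin(P[m],0),np.nanmax(P[m],0))
E
```

```text
stand [[0.599 0.055 0.12 ]]
A_lens [[0.42  0.341 0.012]]
A_kn [[0.548 0.308 0.012]]
B_lens [[ 0.44  -0.343  0.012]]
B_kn [[ 0.565 -0.305  0.012]]
top 696 [0.58348068 0.06204328 0.13693847] [0.4890006  0.0111953  0.10428235] [0.6495454  0.12267322 0.18131153]
scene 1341 [0.5975419  0.06532808 0.13573569] [0.49436653 0.01077288 0.10470711] [0.65450611 0.12314562 0.17981124]
```

View pics/c1.png

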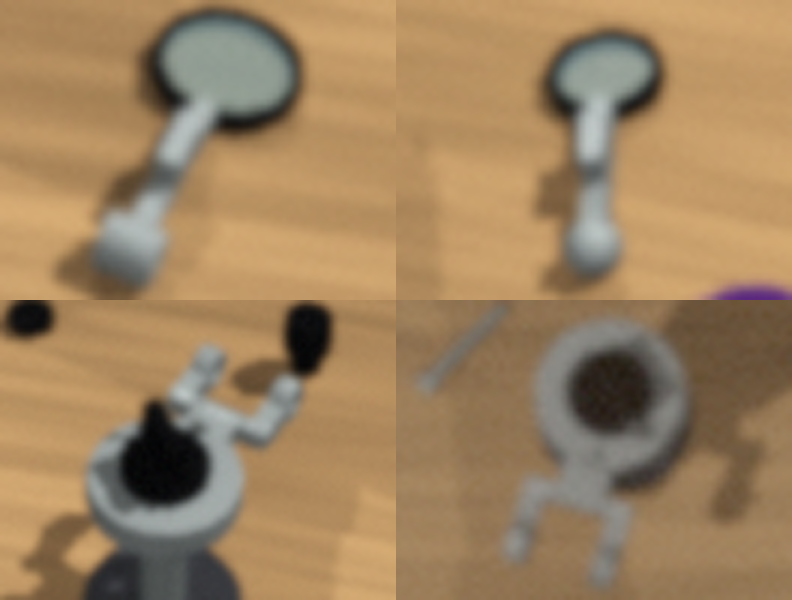

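A (top 184,188) has the larger lens and a cylindrical knuckle, so it is the leaf. B ends in a ball, so it is the spare. Next I'll move above the stand for a close look.

```bash
cat >> h.py <<'E'
def to(p,rot,frm=None):
    "shift and turn in tool axes from present pose to target; rot = euler xyz or Rotation"
    s=bot.sense(); Rm=R.from_euler('xyz',s['eef_rot']); Rt=rot if isinstance(rot,R) else R.from_euler('xyz',rot)
    print('shift',(Rm.inv().apply(np.array(p)-s['eef_pos'])).round(4),'turn',(Rm.inv()*Rt).as_rotvec().round(4),'t',s['time_s'],'q7',s['qpos'][6].round(2))
E
python3 - <<'E'
from h import *
s=bot.sense();c,M=cam('wrist');Rm=R.from_euler('xyz',s['eef_rot'])
print(Rm.inv().apply(c['origin']-s['eef_pos']),Rm.inv().as_matrix()@M,c['fx'])
to([.54,.06,.36],[np.pi,0,1.03])
E
```

```text
[ 0.07053241 -0.00023512 -0.19681915] [[ 2.85629384e-04 -9.65174768e-01 -2.61605781e-01]
 [ 9.99999760e-01  1.10732747e-04  6.83290948e-04]
 [-6.30526856e-04 -2.61605914e-01  9.65174569e-01]] 316.6474743522039
shift [ 0.5133 -0.4716 -0.1729] turn [-1.700e-03 -4.000e-04 -5.852e-01] t 0.1 q7 -0.06
```

```bash
python3 -m jog '[[0,[0,0,-0.04],[0,0,0]],[0,[0.5133,-0.4716,-0.173],[0,0,-0.585]],[0,[0.5133,-0.4716,-0.173],[0,0,-0.585]],[0,[0.5133,-0.4716,-0.173],[0,0,-0.585]],[0,[0.5133,-0.4716,-0.173],[0,0,-0.585]],[0,[0.5133,-0.4716,-0.173],[0,0,-0.585]],[0,[0.5133,-0.4716,-0.173],[0,0,-0.585]],[0,[0.5133,-0.4716,-0.173],[0,0,-0.585]]]'; python3 -c "
from h import *
to([.54,.06,.36],[np.pi,0,1.03])"
```

```text
time_s: 0.77
eef_pos: [0.3869, -0.3189, 0.2821]
eef_rot: [-3.141, 0.0, 1.03]
contact_force: [0.7, -1.1, 1.0]
grip_width: 0.0872
grasp_force: 0.0
shift [ 0.4037 -0.0639 -0.078 ] turn [-0.0004  0.0003 -0.0001] t 0.7667 q7 0.1
```

```bash
python3 -m jog '[[0,[0.404,-0.064,-0.078],[0,0,0]],[0,[0.404,-0.064,-0.078],[0,0,0]],[0,[0.404,-0.064,-0.078],[0,0,0]],[0,[0.404,-0.064,-0.078],[0,0,0]],[0,[0.404,-0.064,-0.078],[0,0,0]],[0,[0.404,-0.064,-0.078],[0,0,0]],[0,[0.404,-0.064,-0.078],[0,0,0]],[0,[0.404,-0.064,-0.078],[0,0,0]]]'; python3 -m jog '[[0,[0.08,-0.015,-0.017],[0,0,0]],[0,[0.08,-0.015,-0.017],[0,0,0]],[0,[0.08,-0.015,-0.017],[0,0,0]],[0,[0.08,-0.015,-0.017],[0,0,0]]]'
python3 - <<'E'
from h import *
cal=cam('wrist'); im,d=bot.grab_frame('wrist'); cv2.imwrite('pics/w1.png',im); P=cloud('wrist',d,cal); np.savez('pics/w1.npz',P=P,o=cal[0]['origin'],M=cal[1])
import pickle; pickle.dump(cal,open('pics/w1.pkl','wb'))
E
```

```text
time_s: 1.43
eef_pos: [0.5094, -0.0155, 0.3448]
eef_rot: [3.141, 0.001, 1.029]
contact_force: [1.3, -0.9, 0.6]
grip_width: 0.0869
grasp_force: 0.0
time_s: 1.77
eef_pos: [0.5377, 0.0622, 0.3613]
eef_rot: [-3.141, -0.001, 1.036]
contact_force: [0.1, -0.8, 0.8]
grip_width: 0.0869
grasp_force: 0.0
```

View pics/w1.png

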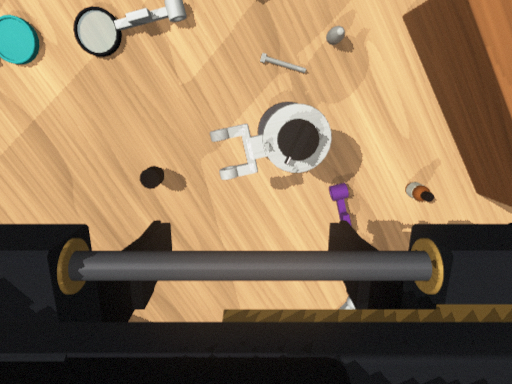

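The wrist view shows the stand hub at (297,139), its fork knuckles at (220,135) and (228,173), the pin at (283,64), the leaf at (95,30) to (175,10), and a pale mark at (289,161). Next I'll measure these in the depth cloud.

Run:
```python
from h import *
P=np.load('pics/w1.npz')['P']; im=cv2.imread('pics/w1.png'); g=im.max(-1)
box=(np.hypot(P[...,0]-.6,P[...,1]-.06)<.14)
def c(lo,hi,extra=True):
    m=box&(P[...,2]>lo)&(P[...,2]<hi)&extra; m[200:]=False; return m
m=c(.128,.139); Q=P[m]; print('z',np.histogram(P[c(.09,.2)][:,2],bins=np.arange(.09,.2,.005)))
# hub outline: minAreaRect per piece, circle fit of rim of points
hub=c(.125,.16); 
cnt=max(cv2.findContours(cv2.morphologyEx(hub.astype('u1') if 0 else hub.astype(np.uint8),cv2.MORPH_OPEN,np.ones((15,15))),0,1)[0],key=cv2.contourArea)
(u,v),r=cv2.minEnclosingCircle(cnt); cal=__import__('pickle').load(open('pics/w1.pkl','rb'))
print('hub px',u,v,r,ray('wrist',(u,v),.134,cal), 'r m',r*(cal[0]['origin'][2]-.134)/cal[0]['fx'])
bar=c(.158,.19); B=P[bar]; 
if len(B): 
    cb=B[:,:2].mean(0); w,V=np.linalg.eigh(np.cov(B[:,:2].T)); print('bar',len(B),cb,B[:,2].max(),np.degrees(np.arctan2(V[1,1],V[0,1])),np.sqrt(w))
    print(proj('wrist',B.mean(0),cal))
cv2.imwrite('pics/c2.png',cv2.resize(im[90:195,200:345],(145*5,105*5),interpolation=cv2.INTER_CUBIC))
x=(Q[:,0]-.6);print(len(Q))
```

```text
z (array([   0,    0,    0,    2,   34,   38,   75, 1006, 2415,  142,  143,
        800,   18,   25,   21,   31,   76,  304,    0,    0,    0,    0]), array([0.09 , 0.095, 0.1  , 0.105, 0.11 , 0.115, 0.12 , 0.125, 0.13 ,
       0.135, 0.14 , 0.145, 0.15 , 0.155, 0.16 , 0.165, 0.17 , 0.175,
       0.18 , 0.185, 0.19 , 0.195, 0.2  ]))
hub px 288.5 136.0 32.4230842590332 [[0.59730469 0.06355932 0.134     ]] r m 0.04343091537823646
bar 441 [0.60413157 0.05561715] 0.17820162266104672 -145.41292519484668 [0.00375567 0.01251554]
[[300.5559095  141.92082644]]
2662
```

View pics/c2.png

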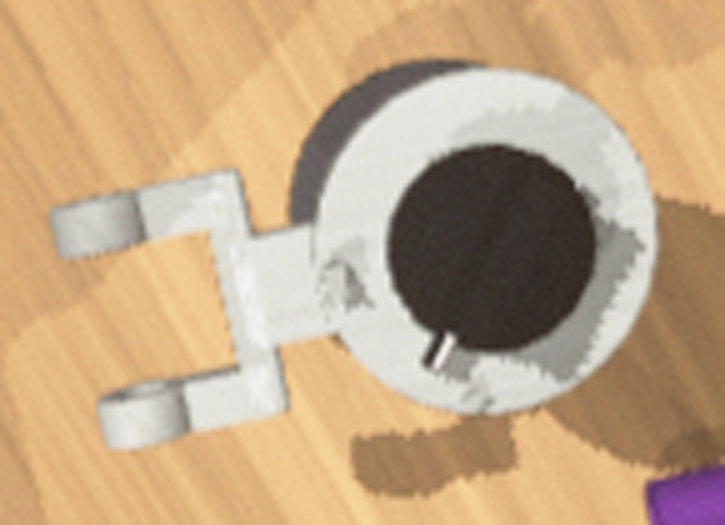

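The crop shows the black nose at crop (440,350), between the stud at (480,400) and the square tooth at (345,280). The fork knuckles are at crop (100,225) and (145,415).

Run:
```python
from h import *
P=np.load('pics/w1.npz')['P'].copy(); P[200:]=np.nan
B=P[(P[...,2]>.172)&(P[...,2]<.19)&(np.hypot(P[...,0]-.6,P[...,1]-.06)<.05)][:,:2]
rect=cv2.minAreaRect(B.astype(np.float32)*1000);print('bar rect',rect); w,V=np.linalg.eigh(np.cov(B.T));print('bar ang',np.degrees(np.arctan2(V[1,1],V[0,1]))%180,B.mean(0))
c0=B.mean(0)
H=P[(P[...,2]>.129)&(P[...,2]<.139)&(np.hypot(P[...,0]-c0[0],P[...,1]-c0[1])<.052)]
print('hub z',np.median(H[:,2]))
r=np.hypot(*(H[:,:2]-c0).T);a=np.arctan2(*(H[:,:2]-c0).T[::-1])
rim=[]
for k in np.arange(-180,180,10):
    s=(abs((np.degrees(a)-k+180)%360-180)<5)
    if s.sum()>3 and abs((k-160+180)%360-180)>40: i=np.argsort(r[s])[-3:]; rim.append(H[s][i,:2].mean(0))
rim=np.array(rim); A=np.c_[2*rim,np.ones(len(rim))]; x=np.linalg.lstsq(A,(rim**2).sum(1),rcond=None)[0]; print('hub fit',x[:2],np.sqrt(x[2]+x[:2]@x[:2]),len(rim))
C=x[:2]
K=P[(P[...,2]>.128)&(P[...,2]<.139)&(np.hypot(P[...,0]-C[0],P[...,1]-C[1])>.09)&(np.hypot(P[...,0]-C[0],P[...,1]-C[1])<.13)]
lab=cv2.kmeans(K[:,:2].astype(np.float32),2,None,(3,50,1e-6),5,cv2.KMEANS_PP_CENTERS)
for i in(0,1):
    k=K[lab[1].ravel()==i]; print('kn',len(k),cv2.minAreaRect(k[:,:2].astype(np.float32)*1000),k[:,2].max())
m=lab[2].mean(0);print('fork mid',m,'ang C->fork',np.degrees(np.arctan2(*(m-C)[::-1])),'ang bar->',np.degrees(np.arctan2(*(m-c0)[::-1])),'axis perp',(np.degrees(np.arctan2(*(lab[2][1]-lab[2][0])[::-1]))+90)%180, np.linalg.norm(lab[2][1]-lab[2][0]))
yaw=2*np.pi
to([c0[0],c0[1],.20],[np.pi,0,np.radians(np.degrees(np.arctan2(V[1,1],V[0,1]))%180)])
```

```text
bar rect ((604.4426879882812, 54.37269592285156), (43.9034309387207, 12.052531242370605), 35.066158294677734)
bar ang 34.7635247656616 [0.60465422 0.05500099]
hub z 0.13363067007182175
hub fit [0.60444042 0.0545894 ] 0.045204343666804266 27
kn 167 ((517.84814453125, 111.17347717285156), (13.807928085327148, 22.047901153564453), 71.44087219238281) 0.13487977367955345
kn 162 ((502.5330505371094, 59.42298126220703), (14.066109657287598, 24.438886642456055), 70.84017944335938) 0.1348565846118347
fork mid [0.5100033  0.08561023] ang C->fork 161.8156077361194 ang bar-> 162.07926376223548 axis perp 162.46234 0.053587303
shift [0.0307 0.06   0.1608] turn [-0.0006  0.0009  0.4252] t 1.8167 q7 -0.75
```

```bash
python3 -m jog '[[0.3,[0.031,0.06,0.12],[0,0,0.425]],[0.3,[0.031,0.06,0.12],[0,0,0.425]],[0.3,[0.031,0.06,0.12],[0,0,0.425]],[0.3,[0.031,0.06,0.12],[0,0,0.425]],[0.3,[0.031,0.06,0.161],[0,0,0.425]],[0.3,[0.031,0.06,0.161],[0,0,0.425]],[0.3,[0.031,0.06,0.161],[0,0,0.425]]]'; python3 -c "
from h import *
to([.6045,.0545,.154],[np.pi,0,np.radians(35)])"
```

```text
time_s: 2.4
eef_pos: [0.6032, 0.0518, 0.1983]
eef_rot: [-3.14, 0.005, 0.602]
contact_force: [-0.4, 0.1, 1.1]
grip_width: 0.0614
grasp_force: 0.0
shift [ 0.0029 -0.0014  0.0443] turn [-0.002   0.0054 -0.0088] t 2.4 q7 -1.24
```

```bash
python3 -m jog '[[0.3,[0.002,-0.0015,0.03],[0,0,-0.006]],[0.3,[0.002,-0.0015,0.044],[0,0,-0.006]],[0.3,[0.002,-0.0015,0.044],[0,0,-0.006]],[0.3,[0.002,-0.0015,0.044],[0,0,-0.006]]]'; python3 -m jog '[[1,[0,0,0],[0,0,0]],[1,[0,0,0],[0,0,0]],[1,[0,0,0],[0,0,0]],[1,[0,0,0],[0,0,0]],[1,[0,0,0],[0,0,0]],[1,[0,0,0],[0,0,0]]]'; python3 -c "
from h import *
to([.6045,.0545,.154],[np.pi,0,np.radians(-18.1)]);print(bot.sense()['wrist_torque'])"
```

```text
time_s: 2.73
eef_pos: [0.6066, 0.056, 0.1585]
eef_rot: [3.14, -0.001, 0.61]
contact_force: [0.2, 1.1, 0.4]
grip_width: 0.0609
grasp_force: 0.0
time_s: 3.23
eef_pos: [0.606, 0.0569, 0.1567]
eef_rot: [3.141, -0.0, 0.611]
contact_force: [0.2, -0.2, 1.2]
grip_width: 0.0286
grasp_force: 0.0
shift [-0.0026  0.0012  0.0027] turn [ 2.000e-04 -3.000e-04  9.268e-01] t 3.2333 q7 -1.25
[-0.00778764 -0.04155098  0.00637044]
```

```bash
python3 -m jog '[[0.7,[-0.0025,0.001,0.002],[0,0,0]],[1,[-0.0025,0.001,0.002],[0,0,0]],[1,[-0.0025,0.001,0.002],[0,0,0]],[1,[-0.0025,0.001,0.002],[0,0,0]],[1,[-0.0025,0.001,0.002],[0,0,0]],[1,[-0.0025,0.001,0.002],[0,0,0]]]'; python3 -c "
from h import *
to([.6045,.0545,.154],[np.pi,0,np.radians(-18.1)]);print(bot.sense()['wrist_torque'])"
```

```text
time_s: 3.73
eef_pos: [0.6044, 0.0547, 0.1545]
eef_rot: [3.142, -0.0, 0.611]
contact_force: [-0.1, -0.7, -0.0]
grip_width: 0.0033
grasp_force: 0.0
shift [-0.0001  0.0002  0.0005] turn [ 0.     -0.      0.9268] t 3.7333 q7 -1.25
[-0.01055424 -0.0145539   0.01193024]
```

Run:
```python
from h import *
im,d=bot.grab_frame('scene'); P=cloud('scene',d); s=bot.sense(); print(s['eef_pos'],s['grip_width'],s['grasp_force'],proj('scene',s['eef_pos']))
w,_=bot.grab_frame('wrist')
a=cv2.resize(im[150:270,200:330],(520,480),interpolation=cv2.INTER_CUBIC)
b=cv2.resize(w[150:330,180:330],(280,336))
o=np.zeros((480,800,3),np.uint8);o[:,:520]=a;o[:336,520:]=b;cv2.imwrite('pics/c3.png',o)
```

```text
[0.60440499 0.05475718 0.1544457 ] 0.0019483421739249739 0.0 [[256.70981044 217.20362414]]
```

View pics/c3.png

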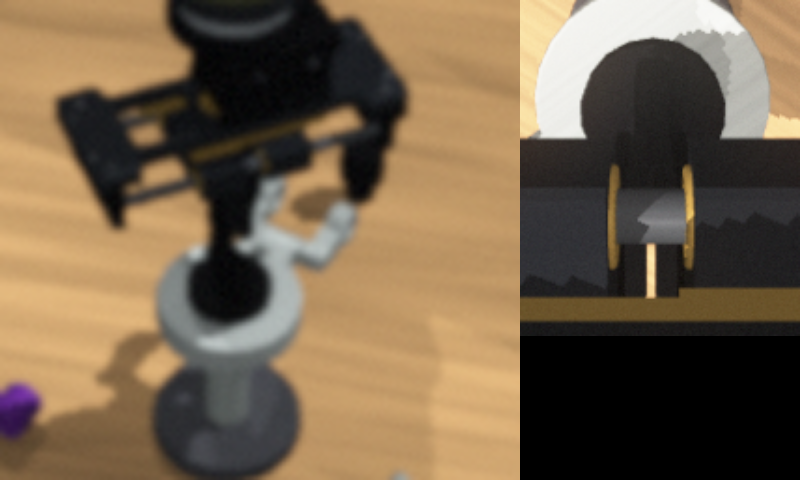

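Scene crop: the shut fingers at (235,235) hang over the collar. Wrist crop: the bar is the stripe at (660,55–185), and the fingers at (650,200) are shut with an open slit between them. They hold nothing, so I'll check the geometry.

Run:
```python
from h import *
s=bot.sense();cal=cam('wrist'); im,d=bot.grab_frame('wrist');P=cloud('wrist',d,cal);print(s['grip_width'],s['grasp_force'],s['eef_pos'],s['contact_force'])
m=(np.hypot(P[...,0]-.6045,P[...,1]-.0545)<.06)&(P[...,2]>.15)&(P[...,2]<.19); v,u=np.where(m)
print(m.sum(), u.min(),u.max(),v.min(),v.max()) if m.any() else 0
Rm=R.from_euler('xyz',s['eef_rot'])
Q=Rm.inv().apply(P.reshape(-1,3)-s['eef_pos']).reshape(P.shape)
for vv in range(150,300,10): print(vv,[tuple((Q[vv,uu]*1000).round(0).tolist()) for uu in (225,245,256,268,290)])
a=np.radians(35);e=np.array([np.cos(a),np.sin(a),0])
print(proj('wrist',[np.array([.6045,.0545,.1765])+k*e for k in(-.022,0,.022)],cal), proj('wrist',s['eef_pos'],cal))
```

```text
0.0009845134068651278 0.0 [0.60441196 0.05474078 0.15444878] [-0.39826475 -0.15466655 -0.29829118]
887 237 266 182 250
150 [(41.0, -17.0, 20.0), (41.0, -3.0, 22.0), (41.0, 4.0, 20.0), (41.0, 12.0, 21.0), (25.0, 42.0, 137.0)]
160 [(34.0, -17.0, 21.0), (34.0, -4.0, 22.0), (34.0, 4.0, 23.0), (34.0, 12.0, 21.0), (34.0, 28.0, 21.0)]
170 [(27.0, -17.0, 20.0), (27.0, -4.0, 20.0), (27.0, 4.0, 21.0), (27.0, 13.0, 22.0), (27.0, 28.0, 20.0)]
180 [(20.0, -17.0, 17.0), (22.0, -3.0, 9.0), (23.0, 4.0, 9.0), (23.0, 12.0, 8.0), (20.0, 28.0, 21.0)]
190 [(16.0, -17.0, 8.0), (22.0, -3.0, -16.0), (22.0, 3.0, -17.0), (16.0, 12.0, 8.0), (12.0, 28.0, 21.0)]
200 [(9.0, -17.0, 8.0), (18.0, -3.0, -23.0), (18.0, 3.0, -23.0), (9.0, 12.0, 8.0), (5.0, 29.0, 22.0)]
210 [(1.0, -17.0, 9.0), (11.0, -3.0, -21.0), (12.0, 3.0, -21.0), (1.0, 12.0, 9.0), (-3.0, 29.0, 21.0)]
220 [(-5.0, -17.0, 8.0), (6.0, -3.0, -22.0), (6.0, 3.0, -22.0), (-6.0, 12.0, 8.0), (-11.0, 29.0, 22.0)]
230 [(37.0, -7.0, -114.0), (9.0, -3.0, -45.0), (8.0, 3.0, -44.0), (35.0, 5.0, -110.0), (37.0, 11.0, -114.0)]
240 [(37.0, -7.0, -121.0), (9.0, -2.0, -58.0), (8.0, 3.0, -57.0), (36.0, 5.0, -118.0), (37.0, 10.0, -120.0)]
250 [(37.0, -6.0, -127.0), (9.0, -2.0, -68.0), (9.0, 3.0, -69.0), (34.0, 4.0, -121.0), (37.0, 9.0, -127.0)]
260 [(35.0, -6.0, -129.0), (31.0, -2.0, -120.0), (31.0, 1.0, -122.0), (33.0, 4.0, -124.0), (35.0, 9.0, -129.0)]
270 [(33.0, -6.0, -129.0), (29.0, -2.0, -122.0), (29.0, 1.0, -122.0), (31.0, 4.0, -125.0), (32.0, 9.0, -128.0)]
280 [(29.0, -6.0, -128.0), (25.0, -2.0, -121.0), (25.0, 1.0, -121.0), (28.0, 4.0, -126.0), (30.0, 9.0, -128.0)]
290 [(26.0, -6.0, -128.0), (-1.0, -2.0, -84.0), (-1.0, 2.0, -84.0), (25.0, 4.0, -125.0), (27.0, 9.0, -129.0)]
[[250.50113624 262.75816686]
 [250.53562201 229.03816573]
 [250.57229691 193.17764765]] [[250.05768388 216.30108075]]
```

Run:
```python
from h import *
z=np.load('pics/w1.npz');P=z['P'];p0=np.array([.5377,.0622,.3613]);Rm=R.from_euler('xyz',[-3.141,-.001,1.036])
Q=(Rm.inv().apply(P.reshape(-1,3)-p0)*1000).reshape(P.shape)
F=(Q[...,2]<40)&(Q[...,2]>-115)&(abs(Q[...,1])<75)&(abs(Q[...,0])<30)
q=Q[F];print(F.sum());print(np.histogram(q[:,2],bins=range(-120,50,10)))
for lo in range(-110,30,10):
    k=q[(q[:,2]>lo)&(q[:,2]<lo+10)]
    if len(k):
        l=k[k[:,1]<0]; r=k[k[:,1]>0]
        print(lo,len(l),len(r),l[:,1].max() if len(l) else '',r[:,1].min() if len(r) else '',k[:,0].min(),k[:,0].max())
```

```text
6227
(array([ 663, 1141,  922, 1333,  330,  535,  526,  505,  272,    0,    0,
          0,    0,    0,    0,    0]), array([-120, -110, -100,  -90,  -80,  -70,  -60,  -50,  -40,  -30,  -20,
        -10,    0,   10,   20,   30,   40]))
-110 667 474 -48.14052306073296 46.84114686780694 -3.8959036372079687 29.92317899071674
-100 543 379 -47.94592251210029 46.78729749669225 -11.232532927538147 12.548418872225206
-90 701 632 -43.69223519125082 42.33476183559412 -11.886815245581763 6.256188297419867
-80 165 165 -43.65399662061382 42.445618236166546 -10.666156184307418 11.195587289591234
-70 266 269 -44.29743176596581 42.68143385836657 -10.898912051457858 11.102080342431076
-60 263 263 -43.84417062305147 42.30034074500347 0.9523312547207924 11.045084082629844
-50 254 251 -43.84899271906621 42.498537088054526 -4.672554936699388 10.83012646173077
-40 133 139 -43.80382360512734 42.37084046468098 -6.540372393524911 10.722054280803285
```

Run:
```python
from h import *
z=np.load('pics/w1.npz');P=z['P'];p0=np.array([.5377,.0622,.3613]);Rm=R.from_euler('xyz',[-3.141,-.001,1.036])
Q=(Rm.inv().apply(P.reshape(-1,3)-p0)*1000).reshape(P.shape)
for s in(-1,1):
    F=(Q[...,2]<0)&(Q[...,2]>-60)&(Q[...,1]*s>38)&(Q[...,1]*s<75)&(abs(Q[...,0])<30);q=Q[F]
    print(np.percentile(q[:,2],[50,90,98,100]).round(1)); t=q[q[:,2]>-40]; print(t.min(0).round(1),t.max(0).round(1))
to([.6045,.0545,.154],[np.pi,0,np.radians(35)])
```

```text
[-47.2 -37.2 -34.8 -33.6]
[ -6.5 -53.1 -40. ] [ 10.6 -43.8 -33.6]
[-47.2 -37.2 -35.2 -33.6]
[ -6.5  42.4 -40. ] [ 10.7  51.8 -33.6]
shift [-0.      0.0002  0.0005] turn [ 0.0001 -0.     -0.0001] t 3.8833 q7 -1.25
```

The fingertips are really about 34 mm short of the reported TCP, so they closed above the bar. I'll open, go down about 33 mm and regrip.

```bash
python3 -m jog '[[0.4,[0,0,0],[0,0,0]],[0.4,[0,0,0],[0,0,0]],[0.4,[0,0,0],[0,0,0]],[0.4,[0,0,0],[0,0,0]],[0.4,[0,0,0],[0,0,0]],[0.4,[0,0,0],[0,0,0]]]'; python3 -m jog '[[0.4,[0,0,0.01],[0,0,0]],[0.4,[0,0,0.02],[0,0,0]],[0.4,[0,0,0.028],[0,0,0]],[0.4,[0,0,0.033],[0,0,0]],[0.4,[0,0,0.033],[0,0,0]],[0.4,[0,0,0.033],[0,0,0]]]'; python3 -m jog '[[1,[0,0,0],[0,0,0]],[1,[0,0,0],[0,0,0]],[1,[0,0,0],[0,0,0]],[1,[0,0,0],[0,0,0]],[1,[0,0,0],[0,0,0]],[1,[0,0,0],[0,0,0]],[1,[0,0,0],[0,0,0]],[1,[0,0,0],[0,0,0]]]'
```

```text
time_s: 4.38
eef_pos: [0.6044, 0.0547, 0.1544]
eef_rot: [3.141, 0.0, 0.611]
contact_force: [0.2, -0.1, 0.5]
grip_width: 0.0325
grasp_force: 0.0
time_s: 4.88
eef_pos: [0.604, 0.0547, 0.1208]
eef_rot: [-3.141, 0.001, 0.611]
contact_force: [0.5, -1.1, 0.2]
grip_width: 0.0523
grasp_force: 0.0
time_s: 5.55
eef_pos: [0.6048, 0.0541, 0.1216]
eef_rot: [3.141, -0.0, 0.61]
contact_force: [0.6, -1.3, -0.9]
grip_width: 0.0117
grasp_force: 30.0
```

```bash
python3 -m jog '[[1,[0,0,0],[0,0,0.12]],[1,[0,0,0],[0,0,0.24]],[1,[0,0,0],[0,0,0.36]],[1,[0,0,0],[0,0,0.48]],[1,[0,0,0],[0,0,0.6]],[1,[0,0,0],[0,0,0.72]],[1,[0,0,0],[0,0,0.84]],[1,[0,0,0],[0,0,0.926]]]'; python3 -m jog '[[1,[0,0,0],[0,0,0]],[1,[0,0,0],[0,0,0]],[1,[0,0,0],[0,0,0]]]'; python3 -c "
from h import *
to([.6045,.0545,.1215],[np.pi,0,np.radians(-18.1)]);print(bot.sense()['wrist_torque'],bot.sense()['qpos'])"
```

```text
time_s: 6.22
eef_pos: [0.6046, 0.0554, 0.1215]
eef_rot: [-3.141, -0.0, -0.32]
contact_force: [1.0, 1.0, -0.7]
grip_width: 0.0115
grasp_force: 30.0
time_s: 6.47
eef_pos: [0.6046, 0.0554, 0.1216]
eef_rot: [-3.141, -0.0, -0.313]
contact_force: [0.6, 2.3, -0.1]
grip_width: 0.0116
grasp_force: 30.0
shift [0.0002 0.0009 0.    ] turn [-0.001  -0.0003  0.0034] t 6.4667 q7 -2.15
[ 0.48336766 -0.28280295 -0.05188549] [ 0.31677308  0.31666271 -0.54519611  1.63348278  0.17094904  1.23870833
 -2.14548504]
```

```bash
python3 -m jog '[[0.3,[0,0,0],[0,0,0]],[0.3,[0,0,0],[0,0,0]],[0.3,[0,0,0],[0,0,0]],[0.3,[0,0,0],[0,0,0]],[0.3,[0,0,0],[0,0,0]],[0.3,[0,0,-0.04],[0,0,0]],[0.2,[0,0,-0.08],[0,0,0]],[0.1,[0,0,-0.12],[0,0,0]]]'; python3 -m jog '[[0,[-0.05,0,-0.04],[0,0,0]],[0,[-0.05,0,-0.08],[0,0,0]],[0,[-0.05,0,-0.08],[0,0,0]],[0,[-0.05,0,-0.08],[0,0,0]],[0,[-0.05,0,-0.08],[0,0,0]]]';  cat >> h.py <<'E'
def stand(P,mask=None):
    c0=np.array([.6045,.0545]);r=np.hypot(P[...,0]-c0[0],P[...,1]-c0[1])
    B=P[(P[...,2]>.172)&(P[...,2]<.182)&(r<.03)][:,:2]
    w,V=np.linalg.eigh(np.cov(B.T));print('bar ang',np.degrees(np.arctan2(V[1,1],V[0,1]))%180,B.mean(0),cv2.minAreaRect(B.astype(np.float32)*1000))
    K=P[(P[...,2]>.128)&(P[...,2]<.139)&(r>.09)&(r<.13)]
    lab=cv2.kmeans(K[:,:2].astype(np.float32),2,None,(3,50,1e-6),5,cv2.KMEANS_PP_CENTERS)
    for i in(0,1): k=K[lab[1].ravel()==i]; print('kn',len(k),cv2.minAreaRect(k[:,:2].astype(np.float32)*1000),np.percentile(k[:,2],98))
    m=lab[2].mean(0);print('fork mid',m,'ang',np.degrees(np.arctan2(*(m-B.mean(0))[::-1])),'perp',(np.degrees(np.arctan2(*(lab[2][1]-lab[2][0])[::-1]))+90)%180)
E
python3 - <<'E'
from h import *
cal=cam('wrist'); im,d=bot.grab_frame('wrist'); cv2.imwrite('pics/w2.png',im); stand(cloud('wrist',d,cal)); print(proj('wrist',[.604,.0545,.15],cal))
u,v=proj('wrist',[.58,.0645,.15],cal)[0].astype(int)
cv2.imwrite('pics/c4.png',cv2.resize(im[max(0,v-75):v+75,max(0,u-90):u+90],None,fx=4,fy=4))
print(bot.sense()['eef_pos'])
E
```

```text
time_s: 7.13
eef_pos: [0.6036, 0.0544, 0.2423]
eef_rot: [3.141, 0.002, -0.315]
contact_force: [1.5, 0.4, 1.2]
grip_width: 0.0573
grasp_force: 0.0
time_s: 7.55
eef_pos: [0.5572, 0.0703, 0.3225]
eef_rot: [-3.141, -0.003, -0.315]
contact_force: [-0.2, -0.3, -0.3]
grip_width: 0.085
grasp_force: 0.0
bar ang 161.93554440844605 [0.60507432 0.05484683] ((604.64453125, 55.002708435058594), (10.853922843933105, 43.1096076965332), 71.96062469482422)
kn 171 ((518.7633056640625, 111.39385223388672), (13.010743141174316, 21.67841339111328), 70.95903778076172) 0.1345094845369457
kn 174 ((501.6183776855469, 60.279666900634766), (13.137907028198242, 20.472026824951172), 73.10208892822266) 0.13416546000420304
fork mid [0.51079726 0.08569837] ang 161.87965765402492 perp 161.93726
[[249.61621671 125.01902335]]
[0.55675899 0.0697771  0.32087349]
```

View pics/c4.png

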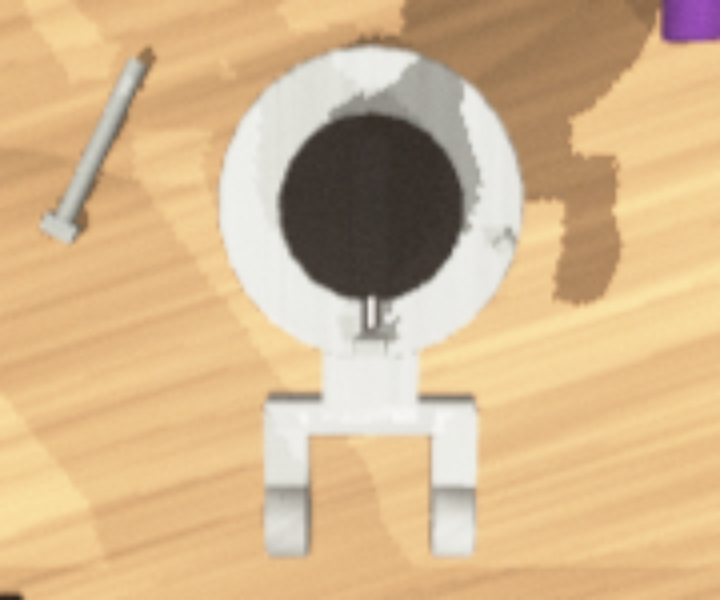

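The nose points straight at the square tooth (crop 370,330). The bar is at 161.9° and the fork at 161.9°, so the collar is locked. Now for the leaf.

```bash
python3 -c "
from h import *
to([.46,.33,.30],[np.pi,0,-.25])"
```

```text
shift [-0.1727 -0.2174  0.0207] turn [ 0.0007  0.0002 -0.0655] t 7.6 q7 -2.12
```

```bash
python3 -m jog '[[0,[-0.173,-0.217,0.02],[0,0,-0.065]],[0,[-0.173,-0.217,0.02],[0,0,-0.065]],[0,[-0.173,-0.217,0.02],[0,0,-0.065]],[0,[-0.173,-0.217,0.02],[0,0,-0.065]],[0,[-0.173,-0.217,0.02],[0,0,-0.065]],[0,[-0.173,-0.217,0.02],[0,0,-0.065]],[0,[-0.173,-0.217,0.02],[0,0,-0.065]],[0,[-0.173,-0.217,0.02],[0,0,-0.065]]]'; python3 -m jog '[[0,[0,0,0],[0,0,0]],[0,[0,0,0],[0,0,0]]]'
python3 - <<'E'
from h import *
s=bot.sense();print(s['qpos'])
cal=cam('wrist'); im,d=bot.grab_frame('wrist'); cv2.imwrite('pics/w3.png',im); P=cloud('wrist',d,cal)
m=(abs(P[...,0]-.49)<.13)&(abs(P[...,1]-.32)<.1)
print(np.histogram(P[m][:,2],bins=np.arange(-.005,.06,.005)))
K=P[m&(P[...,2]>.028)&(P[...,2]<.042)]; w,V=np.linalg.eigh(np.cov(K[:,:2].T)); 
rib=P[m&(P[...,2]>.0325)&(P[...,2]<.042)][:,:2]; w,V=np.linalg.eigh(np.cov(rib.T)); print('rib',len(rib),rib.mean(0),np.degrees(np.arctan2(V[1,1],V[0,1])),cv2.minAreaRect(rib.astype(np.float32)*1000))
c=rib.mean(0); e=V[:,1]*np.sign(V[0,1]); 
A=P[m&(P[...,2]>.006)&(P[...,2]<.042)]; t=(A[:,:2]-c)@e; n=(A[:,:2]-c)@[-e[1],e[0]]
print('t range',t.min(),t.max())
k=A[(t>.035)&(t<.08)]; tk=t[(t>.035)&(t<.08)];nk=n[(t>.035)&(t<.08)]; top=k[:,2]>.02; print('knuckle t',tk[top].min(),tk[top].max(),'n',nk[top].min(),nk[top].max(),'ztop',np.percentile(k[:,2],98))
l=(t<-.035); print('lens n',n[l].min(),n[l].max())
E
```

```text
time_s: 8.27
eef_pos: [0.4541, 0.3368, 0.299]
eef_rot: [-3.141, 0.006, -0.238]
contact_force: [-1.5, -0.3, 0.8]
grip_width: 0.0868
grasp_force: 0.0
time_s: 8.43
eef_pos: [0.4601, 0.3287, 0.2997]
eef_rot: [3.139, 0.002, -0.251]
contact_force: [0.5, -0.4, 0.5]
grip_width: 0.0871
grasp_force: 0.0
[ 0.01187671  0.1768542  -0.77988606  1.45445652  0.12388215  1.56379128
 -2.58335083]
(array([13150,  6603,  1078,   500,   309,   151,   181,    87,   112,
           0,     0,     0]), array([-0.005,  0.   ,  0.005,  0.01 ,  0.015,  0.02 ,  0.025,  0.03 ,
        0.035,  0.04 ,  0.045,  0.05 ,  0.055]))
rib 197 [0.49467332 0.32239451] 162.23446483478577 ((494.7782897949219, 322.49163818359375), (11.569859504699707, 32.63326644897461), 75.3311767578125)
t range -0.11116456590707274 0.06844948965476295
knuckle t 0.042218216886825775 0.06674797957468054 n -0.013266568231664772 0.014537001211564362 ztop 0.027770130498333545
lens n -0.036043290635183516 0.033769177709414025
```

```bash
python3 -c "
from h import *
to([.4947,.3224,.06],[np.pi,0,-.293])"
```

```text
shift [ 0.0347 -0.0034  0.24  ] turn [0.0021 0.0012 0.0402] t 8.4833 q7 -2.58
```

```bash
python3 -m jog '[[0,[0.035,-0.0035,0.24],[0,0,0.04]],[0,[0.035,-0.0035,0.24],[0,0,0.04]],[0,[0.035,-0.0035,0.24],[0,0,0.04]],[0,[0.035,-0.0035,0.24],[0,0,0.04]],[0,[0.035,-0.0035,0.24],[0,0,0.04]],[0,[0.035,-0.0035,0.24],[0,0,0.04]],[0,[0.035,-0.0035,0.24],[0,0,0.04]],[0,[0.035,-0.0035,0.24],[0,0,0.04]]]';  python3 -m jog '[[0.4,[0,0,0],[0,0,0]],[0.4,[0,0,0],[0,0,0]],[0.4,[0,0,0],[0,0,0]]]'; python3 -c "
from h import *
print(bot.sense()['qpos']);to([.4947,.3224,-.026],[np.pi,0,-.293])
cal=cam('wrist'); im,d=bot.grab_frame('wrist'); cv2.imwrite('pics/w4.png',im); P=cloud('wrist',d,cal)
r=P[(np.hypot(P[...,0]-.4947,P[...,1]-.3224)<.03)&(P[...,2]>.031)&(P[...,2]<.042)];print(len(r),cv2.minAreaRect(r[:,:2].astype(np.float32)*1000) if len(r) else 0)
k=P[(np.hypot(P[...,0]-.547,P[...,1]-.306)<.03)&(P[...,2]>.02)&(P[...,2]<.042)];print(len(k),cv2.minAreaRect(k[:,:2].astype(np.float32)*1000) if len(k) else 0)
"
```

```text
time_s: 9.15
eef_pos: [0.4941, 0.3223, 0.0598]
eef_rot: [3.138, 0.003, -0.293]
contact_force: [0.5, 0.8, 1.2]
grip_width: 0.087
grasp_force: 0.0
time_s: 9.4
eef_pos: [0.496, 0.3259, 0.0643]
eef_rot: [-3.138, -0.003, -0.29]
contact_force: [0.2, -0.1, 0.1]
grip_width: 0.0738
grasp_force: 0.0
[-0.07908409  0.36027456 -0.65649998  1.72832739  0.24136863  1.13015488
 -2.66853074]
shift [-0.0005  0.004   0.0903] turn [-0.0032 -0.0033  0.0027] t 9.4 q7 -2.67
691 ((494.7578430175781, 322.06707763671875), (11.368127822875977, 33.70154571533203), 73.30248260498047)
1203 ((547.1390380859375, 306.2516174316406), (27.989742279052734, 24.297393798828125), 72.88880920410156)
```

```bash
python3 -m jog '[[0.4,[-0.0005,0.004,0.03],[0,0,-0.04]],[0.4,[-0.0005,0.004,0.045],[0,0,-0.04]],[0.4,[-0.0005,0.004,0.045],[0,0,-0.04]],[0.4,[-0.0005,0.004,0.045],[0,0,-0.04]]]'; python3 -c "
from h import *
print(bot.sense()['qpos']);to([.4948,.3221,-.026],[np.pi,0,-.25])"
```

```text
time_s: 9.78
eef_pos: [0.4928, 0.3212, 0.0169]
eef_rot: [3.141, -0.0, -0.25]
contact_force: [-0.4, 1.3, 0.2]
grip_width: 0.0532
grasp_force: 0.0
[-0.09413616  0.40573573 -0.63492734  1.77672443  0.27362907  1.04850586
 -2.64934441]
shift [ 0.0018 -0.0014  0.0429] turn [ 0.0001 -0.     -0.0002] t 9.7833 q7 -2.65
```

```bash
python3 -m jog '[[0.4,[0.002,-0.0015,0.02],[0,0,-0.02]],[0.4,[0.002,-0.0015,0.034],[0,0,-0.02]],[0.4,[0.002,-0.0015,0.042],[0,0,-0.02]],[0.4,[0.002,-0.0015,0.042],[0,0,-0.02]],[0.4,[0.002,-0.0015,0.042],[0,0,-0.02]]]'; python3 -c "
from h import *
print(bot.sense()['qpos']);to([.4948,.3221,-.026],[np.pi,0,-.25])"
```

```text
time_s: 10.2
eef_pos: [0.4956, 0.3227, -0.0245]
eef_rot: [-3.141, -0.001, -0.23]
contact_force: [-0.2, -0.2, -0.6]
grip_width: 0.0523
grasp_force: 0.0
[-0.12561297  0.46026082 -0.60045309  1.79762194  0.30786483  0.97698765
 -2.6526168 ]
shift [-0.0007  0.0008  0.0015] turn [-0.0008 -0.0009  0.0199] t 10.2 q7 -2.65
```

Close, then lift a little.

```bash
python3 -m jog '[[1,[-0.0005,0.0005,0.0],[0,0,0]],[1,[-0.0005,0.0005,0.0],[0,0,0]],[1,[-0.0005,0.0005,0.0],[0,0,0]],[1,[-0.0005,0.0005,0.0],[0,0,0]],[1,[-0.0005,0.0005,0.0],[0,0,0]],[1,[-0.0005,0.0005,0.0],[0,0,0]],[1,[-0.0005,0.0005,0.0],[0,0,0]],[1,[-0.0005,0.0005,0.0],[0,0,0]]]'; python3 -m jog '[[1,[0,0,-0.02],[0,0,0]],[1,[0,0,-0.05],[0,0,0]],[1,[0,0,-0.09],[0,0,0]],[1,[0,0,-0.13],[0,0,0]],[1,[0,0,-0.17],[0,0,0]],[1,[0,0,-0.19],[0,0,0]],[1,[0,0,-0.19],[0,0,0]],[1,[0,0,-0.19],[0,0,0]]]'
cat >> h.py <<'E'
def leafbore(P,s):
    "rib and knuckle in tool frame (mm) from the wrist cloud"
    Rm=R.from_euler('xyz',s['eef_rot']); Q=(Rm.inv().apply(P.reshape(-1,3)-s['eef_pos'])*1000)
    return Q.reshape(P.shape)
E
python3 - <<'E'
from h import *
s=bot.sense();print(s['qpos'][6],s['grip_width'],s['contact_force'],s['wrist_torque'])
cal=cam('wrist'); im,d=bot.grab_frame('wrist'); cv2.imwrite('pics/w5.png',im); Q=leafbore(cloud('wrist',d,cal),s); np.save('pics/Q5.npy',Q)
m=(Q[...,0]>12)&(Q[...,0]<80)&(abs(Q[...,1])<25)&(Q[...,2]>-75)&(Q[...,2]<0)
q=Q[m];print(len(q))
for x in range(12,80,6):
    k=q[(q[:,0]>=x)&(q[:,0]<x+6)]
    if len(k): print(x,len(k),'y',k[:,1].min().round(1),k[:,1].max().round(1),'ztop',np.percentile(k[:,2],5).round(1),'zmed',np.median(k[:,2]).round(1))
k=q[(q[:,0]>36)]; print(cv2.minAreaRect(k[:,:2].astype(np.float32)))
E
```

```text
time_s: 10.87
eef_pos: [0.4946, 0.322, -0.0255]
eef_rot: [-3.141, -0.0, -0.23]
contact_force: [-0.2, 0.4, 0.0]
grip_width: 0.0118
grasp_force: 29.9
time_s: 11.53
eef_pos: [0.4948, 0.3218, 0.1651]
eef_rot: [-3.141, -0.001, -0.23]
contact_force: [0.2, 0.5, -3.4]
grip_width: 0.0118
grasp_force: 29.9
-2.5500809840544107 0.011799689208928963 [ 0.19759975  0.54051998 -3.37737912] [0.04892161 0.02952136 0.00827808]
5059
12 608 y -5.6 6.3 ztop -61.2 zmed -57.9
18 261 y -5.1 6.2 ztop -43.7 zmed -42.6
24 266 y -5.6 6.1 ztop -43.5 zmed -42.5
30 276 y -5.5 6.1 ztop -43.6 zmed -42.6
36 319 y -11.9 14.0 ztop -43.6 zmed -42.6
42 575 y -13.4 14.3 ztop -50.4 zmed -48.5
48 734 y -13.5 14.5 ztop -52.6 zmed -51.5
54 835 y -13.3 14.2 ztop -53.0 zmed -51.9
60 845 y -13.3 14.5 ztop -51.3 zmed -49.4
66 340 y -13.0 14.2 ztop -46.4 zmed -44.3
((52.22257995605469, 0.5439434051513672), (32.41803741455078, 27.995159149169922), 0.006564036477357149)
```

View pics/w5.png

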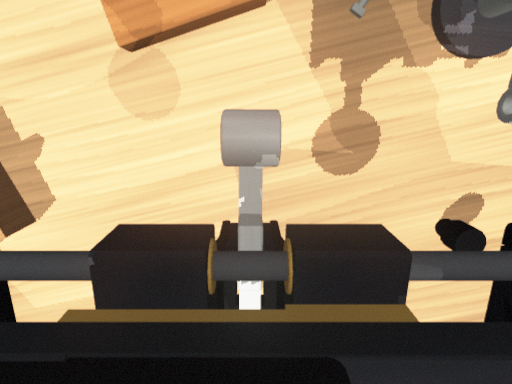

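The leaf is held level with its knuckle at pixel (251,138), which puts the bore at tool (55, 0.5, −39) mm. Next I'll move above the fork.

```bash
python3 -c "
from h import *
to([.4575,.1035,.155],[np.pi,0,-.316])"
```

```text
shift [0.0142 0.2201 0.0086] turn [0.0016 0.0009 0.0858] t 11.5833 q7 -2.55
```

```bash
python3 -m jog '[[1,[0.002,0.03,0],[0,0,0.02]],[1,[0.004,0.065,0.002],[0,0,0.03]],[1,[0.006,0.1,0.003],[0,0,0.04]],[1,[0.009,0.14,0.004],[0,0,0.055]],[1,[0.011,0.175,0.006],[0,0,0.07]],[1,[0.014,0.205,0.008],[0,0,0.085]],[1,[0.014,0.22,0.008],[0,0,0.085]],[1,[0.014,0.22,0.008],[0,0,0.085]]]'
cat >> h.py <<'E'
def fit(P,s):
    Q=leafbore(P,s); m=(Q[...,0]>38)&(Q[...,0]<75)&(abs(Q[...,1])<22)&(Q[...,2]>-62)&(Q[...,2]<-36); L=P[m]
    q=Q[m]; r=cv2.minAreaRect(q[q[:,0]>43][:,:2].astype(np.float32)); print('leaf kn tool rect',r,'top',np.percentile(q[:,2],3))
    u=q[(q[:,0]>45)&(q[:,0]<70)&(q[:,2]<-41)]
    A=np.c_[2*u[:,0],2*u[:,2],np.ones(len(u))]; x=np.linalg.lstsq(A,u[:,0]**2+u[:,2]**2,rcond=None)[0]; print('leaf cyl fit x,z',x[:2],'r',np.sqrt(x[2]+x[0]**2+x[1]**2))
    return Q
E
python3 -m jog '[[1,[0,0,0],[0,0,0]],[1,[0,0,0],[0,0,0]],[1,[0,0,0],[0,0,0]]]'
python3 - <<'E'
from h import *
s=bot.sense();print(s['qpos'])
cal=cam('wrist'); im,d=bot.grab_frame('wrist'); cv2.imwrite('pics/w6.png',im); P=cloud('wrist',d,cal); Q=fit(P,s); np.save('pics/Q6.npy',Q); np.save('pics/P6.npy',P)
K=P[...]; a=np.radians(161.9);e=np.array([np.cos(a),np.sin(a)]);n=np.array([-e[1],e[0]])
d2=(P[...,:2]-[.6046,.0548]); t=d2@e;w=d2@n
m=(P[...,2]>.1)&(P[...,2]<.14)&(t>.08)&(t<.12)&(abs(w)<.05)
for sg in(-1,1):
    g=m&(w*sg>0); print(sg,g.sum(),'t',t[g].min(),t[g].max(),'w',w[g].min(),w[g].max(),'z',np.percentile(P[g][:,2],97)) if g.any() else 0
    u,z=t[g],P[g][:,2]; k=z>.122;u,z=u[k],z[k]
    if len(u)>20:
        x=np.linalg.lstsq(np.c_[2*u,2*z,np.ones(len(u))],u**2+z**2,rcond=None)[0];print('cyl fit t,z',x[:2],np.sqrt(x[2]+x[0]**2+x[1]**2))
to([.4575,.1035,.081],[np.pi,0,-.316])
E
```

```text
time_s: 12.25
eef_pos: [0.4556, 0.0987, 0.1536]
eef_rot: [3.137, 0.004, -0.322]
contact_force: [0.1, -0.4, -1.5]
grip_width: 0.012
grasp_force: 29.9
time_s: 12.5
eef_pos: [0.4574, 0.1057, 0.1556]
eef_rot: [3.142, 0.002, -0.313]
contact_force: [-0.9, 0.8, -2.6]
grip_width: 0.0119
grasp_force: 29.9
[ 0.24321016 -0.02688541 -0.51334444  1.90680557 -0.0148219   1.25963674
 -2.14908886]
leaf kn tool rect ((55.74076461791992, 0.6187400817871094), (25.464736938476562, 28.093135833740234), 0.021839695051312447) top -52.83944644471553
leaf cyl fit x,z [ 55.08696443 -39.65428083] r 12.669652430747355
-1 845 t 0.08005236508820923 0.11296400607286271 w -0.03450013847493585 -0.02030129272280143 z 0.13380595585694888
cyl fit t,z [0.09772275 0.11693837] 0.01623957725539231
1 1038 t 0.08004536403540873 0.11338989989969896 w 0.01948670085384072 0.03378043723455327 z 0.133792762171564
cyl fit t,z [0.09770606 0.11715844] 0.01605509115622473
shift [0.0007 0.0022 0.0749] turn [-0.      0.0012  0.0033] t 12.55 q7 -2.15
```

View pics/w6.png

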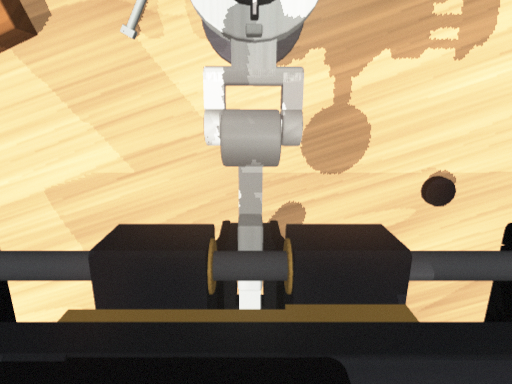

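The view shows the leaf knuckle (251,138) centred between the fork knuckles (212,127) and (292,127). I'll descend slowly.

```bash
python3 -m jog '[[1,[0.0007,0.002,0.01],[0,0,0.002]],[1,[0.0007,0.002,0.022],[0,0,0.002]],[1,[0.0007,0.002,0.034],[0,0,0.002]],[1,[0.0007,0.002,0.046],[0,0,0.002]],[1,[0.0007,0.002,0.058],[0,0,0.002]],[1,[0.0007,0.002,0.068],[0,0,0.002]],[1,[0.0007,0.002,0.074],[0,0,0.002]],[1,[0.0007,0.002,0.074],[0,0,0.002]]]'; python3 -m jog '[[1,[0,0,0],[0,0,0]],[1,[0,0,0],[0,0,0]],[1,[0,0,0],[0,0,0]],[1,[0,0,0],[0,0,0]]]'
cat > cmp.py <<'E'
from h import *
s=bot.sense();print(s['eef_pos'],s['eef_rot'],s['contact_force'],s['grip_width'])
cal=cam('wrist'); im,d=bot.grab_frame('wrist'); cv2.imwrite('pics/w7.png',im); P=cloud('wrist',d,cal); Q=leafbore(P,s)
x,y,z=Q[...,0],Q[...,1],Q[...,2]
for nm,lo,hi in(('left',-33,-22),('leaf',-12,12),('right',22,33)):
    m=(y>lo)&(y<hi)&(z>-60)&(z<-30)&(x>30)&(x<90); 
    zt=np.percentile(z[m],3); mm=m&(x<75)
    prof=[np.round(np.median(z[m&(x>=a)&(x<a+3)]),1) if (m&(x>=a)&(x<a+3)).any() else None for a in range(36,78,3)]
    near=m&(z<zt+8); print(nm,m.sum(),'ztop',zt.round(1),'x at top+8',x[near].min().round(1),x[near].max().round(1),prof)
m=(abs(y)<40)&(z>-60)&(z<-42)&(x>48)&(x<60); print('y edges',np.sort(np.unique(y[m].round(0)))[[0,-1]], np.histogram(y[m],bins=range(-40,42,2))[0])
to([.4575,.1035,.081],[np.pi,0,-.316])
E
python3 cmp.py
```

```text
time_s: 13.22
eef_pos: [0.4564, 0.1021, 0.0804]
eef_rot: [3.14, 0.003, -0.317]
contact_force: [-0.4, 0.1, -2.3]
grip_width: 0.0119
grasp_force: 29.9
time_s: 13.55
eef_pos: [0.4586, 0.1023, 0.0831]
eef_rot: [-3.141, -0.001, -0.317]
contact_force: [-0.3, -0.2, -3.2]
grip_width: 0.0117
grasp_force: 29.9
[0.45858129 0.1022567  0.08309553] [-3.14120157e+00 -1.32616685e-03 -3.17278315e-01] [-0.29158471 -0.24494006 -3.15501433] 0.01170943737524769
left 2527 ztop -50.5 x at top+8 41.7 90.0 [None, np.float64(-41.2), np.float64(-45.5), np.float64(-47.7), np.float64(-49.3), np.float64(-49.9), np.float64(-50.1), np.float64(-49.1), np.float64(-47.9), np.float64(-44.9), np.float64(-43.2), np.float64(-43.2), np.float64(-43.3), np.float64(-43.3)]
leaf 4593 ztop -52.7 x at top+8 42.6 89.7 [np.float64(-42.6), np.float64(-42.6), np.float64(-46.6), np.float64(-49.3), np.float64(-51.3), np.float64(-51.8), np.float64(-52.2), np.float64(-51.6), np.float64(-50.4), np.float64(-47.9), np.float64(-44.2), None, None, None]
right 2489 ztop -50.5 x at top+8 41.7 90.0 [None, np.float64(-41.3), np.float64(-45.8), np.float64(-47.7), np.float64(-49.3), np.float64(-49.8), np.float64(-50.0), np.float64(-49.1), np.float64(-48.0), np.float64(-45.0), np.float64(-43.3), np.float64(-43.4), np.float64(-43.4), np.float64(-43.4)]
y edges [-34.  33.] [  0   0  18 105 113 111 114 110 110 115   0   0   0  71 105 125 105 114
 119 103 130 104 110 124 105 122 108  26   0  71 114 115 114 111 102 118
  53   0   0   0]
shift [-0.0013 -0.0009  0.002 ] turn [-0.0003 -0.0011 -0.0012] t 13.6 q7 -2.18
```

```bash
python3 -m jog '[[1,[-0.001,-0.0012,0.0021],[0,0,0]],[1,[-0.001,-0.0012,0.0021],[0,0,0]],[1,[-0.001,-0.0012,0.0021],[0,0,0]],[1,[-0.001,-0.0012,0.0021],[0,0,0]],[1,[-0.001,-0.0012,0.0021],[0,0,0]],[1,[-0.001,-0.0012,0.0021],[0,0,0]]]'; python3 cmp.py
```

```text
time_s: 14.1
eef_pos: [0.4574, 0.1036, 0.0803]
eef_rot: [3.141, -0.0, -0.317]
contact_force: [-1.4, 0.0, -1.6]
grip_width: 0.0118
grasp_force: 29.9
[0.45741587 0.10363257 0.08034061] [ 3.14147966e+00 -2.92177341e-05 -3.17232141e-01] [-1.35933901  0.04483528 -1.57185628] 0.011847235063845248
left 2527 ztop -53.3 x at top+8 43.2 90.0 [None, None, np.float64(-45.6), np.float64(-49.6), np.float64(-51.7), np.float64(-52.5), np.float64(-52.9), np.float64(-52.4), np.float64(-51.3), np.float64(-49.2), np.float64(-46.3), np.float64(-46.1), np.float64(-46.2), np.float64(-46.1)]
leaf 4467 ztop -52.8 x at top+8 42.6 90.0 [np.float64(-42.5), np.float64(-42.6), np.float64(-46.5), np.float64(-49.3), np.float64(-51.3), np.float64(-51.9), np.float64(-52.2), np.float64(-51.6), np.float64(-50.4), np.float64(-48.0), np.float64(-44.2), None, None, None]
right 2539 ztop -53.3 x at top+8 43.2 90.0 [None, None, np.float64(-45.9), np.float64(-49.5), np.float64(-51.6), np.float64(-52.6), np.float64(-52.9), np.float64(-52.5), np.float64(-51.3), np.float64(-49.2), np.float64(-46.5), np.float64(-46.3), np.float64(-46.1), np.float64(-46.2)]
y edges [-34.  34.] [  0   0   0  77 113 114 116 114 115 124  50   0   0  71 109 121 107 109
 124 103 129 104 110 124 105 119 112  26   0   0 138 117 116 114 118 110
 102   3   0   0]
shift [ 0.0001  0.0001 -0.0007] turn [ 0.0001 -0.     -0.0013] t 14.15 q7 -2.19
```

```bash
python3 -m jog '[[1,[0.0005,-0.0003,-0.0006],[0,0,0]],[1,[0.0005,-0.0003,-0.0006],[0,0,0]],[1,[0.0005,-0.0003,-0.0006],[0,0,0]],[1,[0.0005,-0.0003,-0.0006],[0,0,0]],[1,[0.0005,-0.0003,-0.0006],[0,0,0]],[1,[0.0005,-0.0003,-0.0006],[0,0,0]],[1,[0.0005,-0.0003,-0.0006],[0,0,0]],[1,[0.0005,-0.0003,-0.0006],[0,0,0]]]'; python3 cmp.py
python3 - <<'E'
from h import *
t,_=bot.grab_frame('top'); a=cv2.imread('pics/w7.png')[0:230,130:380]
im,d=bot.grab_frame('wrist'); stand_=cloud('wrist',d)
o=np.zeros((460,800,3),np.uint8); o[:,:500]=cv2.resize(a,(500,460)); o[:300,500:]=cv2.resize(t[110:235,190:315],(300,300)); cv2.imwrite('pics/c5.png',o)
s=bot.sense(); print(s['eef_pos'],s['joint_velocities'].round(3))
E
```

```text
time_s: 14.82
eef_pos: [0.458, 0.1038, 0.0809]
eef_rot: [3.141, -0.0, -0.317]
contact_force: [-0.2, -0.8, -2.2]
grip_width: 0.0118
grasp_force: 29.9
[0.45795329 0.10381028 0.0809137 ] [ 3.14148927e+00 -2.70567570e-06 -3.17120021e-01] [-0.19474536 -0.8095452  -2.17481905] 0.01179976492260737
left 2508 ztop -52.7 x at top+8 42.6 90.0 [None, np.float64(-42.5), np.float64(-46.0), np.float64(-49.3), np.float64(-51.2), np.float64(-52.0), np.float64(-52.2), np.float64(-51.8), np.float64(-50.5), np.float64(-48.1), np.float64(-45.8), np.float64(-45.6), np.float64(-45.6), np.float64(-45.6)]
leaf 4514 ztop -52.7 x at top+8 42.6 90.0 [np.float64(-42.6), np.float64(-42.6), np.float64(-46.6), np.float64(-49.2), np.float64(-51.3), np.float64(-51.9), np.float64(-52.2), np.float64(-51.7), np.float64(-50.4), np.float64(-47.9), np.float64(-44.3), None, None, None]
right 2553 ztop -52.8 x at top+8 42.7 90.0 [None, np.float64(-42.7), np.float64(-46.3), np.float64(-49.4), np.float64(-51.4), np.float64(-52.1), np.float64(-52.4), np.float64(-51.7), np.float64(-50.6), np.float64(-48.2), np.float64(-45.7), np.float64(-45.7), np.float64(-45.6), np.float64(-45.7)]
y edges [-34.  35.] [  0   0   0  58 113 111 115 115 116 119  73   0   0  71 107 120 111 108
 128 104 125 109 105 127 107 116 116  28   0   0 123 112 119 109 118 117
 106  18   0   0]
shift [-0.0004  0.0004 -0.0001] turn [ 0.0001 -0.     -0.0012] t 14.8667 q7 -2.19
[0.45798465 0.10377006 0.08093134] [ 0.     0.     0.     0.    -0.001 -0.001 -0.   ]
```

View pics/c5.png

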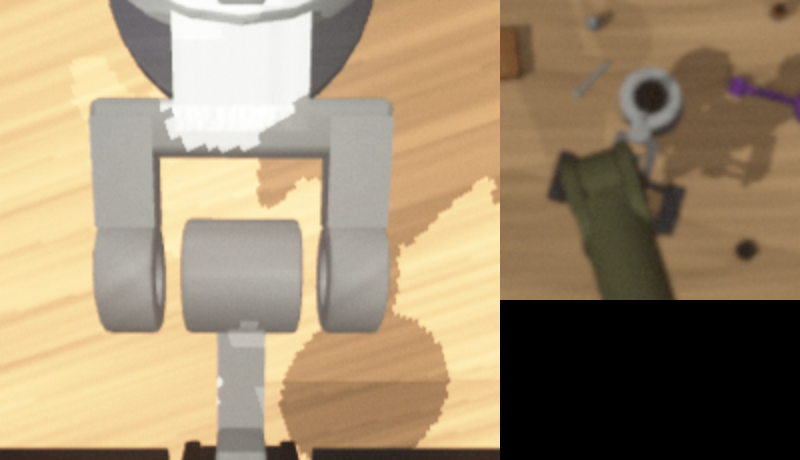

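The leaf knuckle (crop 241,275) sits centred between the fork knuckles with clear gaps on both sides. The heights match, the arm is still and the only load is the leaf's weight, so I'll hand in.

```bash
python3 -c "
from station import bot
print(bot.close_job())"
```

```text
the job is handed in; nothing more can be done
None
```

The collar is locked with its nose at the square tooth, and the lens arm is held still and free in the fork with the bores lined up to within about 1 mm; the job was handed in at about 15 s.

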